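# Set the inspection slide and seat the ball-foot board holder

### The job

Raise the slide's clamp lever fully to free it, slide the carriage until the white line on its back edge is level with the pointed marker, and press the lever all the way down again so it is clamped there. Then take the board holder out of its storage cup and set its domed foot gently into the tilted cup on the carriage, fully home with its flange flush on the rim, and let go. Leave the jar, screwdriver and tray where they are.

Things in the scene. Friction and masses are not known exactly. Their poses are not given: they have to be found in the camera images.
- handle (a point): Middle of the clamp lever's handle: a black round bar, 14 mm diameter, 70 mm long, lying along the rail direction at the end of a U-shaped bail whose two steel side arms (6 mm thick, 58 mm apart inside) lead 75 mm to the hinge. Clamped, the bar is level with the hinge, 50 mm above the bench, 56 mm in front of the carriage plate; grip it between the arms, from above.
- pivot (a point): Point on the lever's hinge axis, 50 mm above the bench, in the middle of the handle's width. It rides with the carriage and does not turn with the lever: its y axis points along the rail (positive carriage travel) and is the hinge axis, its x axis square across the rail, away from the robot, z up.
- lever (a joint): Lever angle, rad. 0 (stop): clamped, bail lying level, pointing to the robot (pivot -x). Grows as the bail is raised; 1.4 (stop): free, bail nearly upright. Below about 0.4 rad a cam bites the rail and holds the carriage against some 20 N. The lever takes 2 to 5 N at the handle and stays where it is left.
- carriage (a joint): Travel of the carriage along the rail, m, -0.11 to 0.11, growing along pivot y. With the lever free it slides with about 6 N and stays where it is left. The carriage is a black plate 118 mm across the rail by 90 mm along it, its top 43 mm above the bench.
- index (a point): Outer end of the white index line in the middle of the carriage's back edge (the edge away from the robot), 43 mm above the bench; x and y axes as those of the pivot.
- pointer: Pointed marker: fixed block 30 x 24 x 36 mm behind the rail with a steel cone on top, its point facing the rail. Origin on the bench below the point; cone along its x axis, y along the rail. On the mark, the index point has y = 0 in this frame. A like block without a cone (a parked blank clip) at the rail's other half means nothing.
- seat (a point): Where the holder's origin lies when it is fully home in the carriage's round steel cup. z is the cup's axis, leaning 30 degrees from vertical to the robot's side (pivot -x); at the start y is along the rail. The rim (radius 32 inside, 36 outside) is 19 mm above it along z, its highest edge 105 mm above the bench. The bowl narrows downwards, about 3 mm wider than the holder's foot.
- holder: Loose board holder, 0.18 to 0.35 kg, any way round. Origin at the bottom of its domed foot, z up its axis. Foot: radius 10 mm at the bottom, 24 at 11 mm, 28 at 19 mm; flange radius 37, 19 to 24 mm; square jaw block 30 x 30 (sides along x, y), 24 to 60 mm: grip it about 46 mm up; small board with a socket on top, within the block's outline, to 78 mm.
- rest: Fixed storage cup, like the carriage's cup but upright, on a black round foot of radius 46 mm; rim 38 mm above the bench. Origin on the bench on its axis. The holder starts upright in it, its origin 19 mm above this one.
- jar: Bystander: small clear jar with black cap, 44 mm diameter, 50 mm tall, origin at the centre of its underside.
- driver: Bystander: screwdriver lying on the bench, along its x axis.
- tray: Bystander: grey open parts tray 110 x 80 x 25 mm, origin at the centre of its underside.
- cup: The tilted cup itself, origin on its axis at the centre of its underside, 7 mm below the seat point along the axis; axes as the seat point's. It swivels stiffly (0.4 N m) about its own axis, which does not matter.
Things that resemble listed ones, but are neither listed nor needed, are in the scene too. What is shaped like the pointer but orange is not meant. There is more than one size of the holder; the job needs the larger.

How it is judged:
By the outcome, as a careful person would: the job done as asked, in the order asked, and still so for the second after the job is handed in, with the robot touching nothing.
It also fails if it takes over 54 s, if anything falls off the work surface, if the arm or the gripper's body presses on something with over 40 N, if the wrist force passes 120 N, or if a joint passes its speed limit or range.

### The arm

A 6-joint arm with a two-finger parallel gripper is mounted at the origin on the work surface. World frame = base frame: x ahead of the robot, y to its left, z up, the work surface at z = 0. Lengths are in m, angles in degrees, forces in N, time in s.
With the tool pointing down it reaches from about 0.3 to 0.75 m from the base axis. Payload 8.5 kg.
Tool frame: the origin (TCP) lies at the very end of the fingers, on their centre line; the grasp point (between the pads) lies 19 mm behind it (env.pinch_z is the distance from the TCP to the grasp point, in m); z points along the fingers, y is the line along which they close (so a half turn about z gives the same grasp; the last joint's range is limited). The gripper opens to 85 mm and grips with 20 to 120 N. Pads are 22 mm wide; open, the fingers measure 114 mm over their backs; the gripper's body (76 mm by 85 mm) begins 54 mm behind the grasp point. The pads swing forward as they close: fully open they stand 13 mm farther back than shut.
Start: joints at [54.528, 21.807, 74.336, -0, 83.858, -12.336], TCP at [0.216, 0.506, 0.231] pointing down, gripper open.
Joint ranges: [-178.18, 178.18], [-50.72, 133.34], [12.68, 142.11], [-81.47, 261.47], [9.98, 163.14], [-165.26, 165.26]. Speed limits (degrees/s): [136.94, 136.94, 180, 180, 180, 180].

### API

Orientations are given as a 3x3 rotation matrix whose columns are the frame's x, y, z axes.
In Python, from rig import env, viewer gives the robot as it stands.
- The arm moves only by the tool drive_tool, never from a script. Its argument "series" is a list of rows, each a list of 3 entries, a list of its own where there are three numbers: the shift along the tool's x, y, z in m, then the turn about the tool's z in degrees, then the finger opening in m, from 0 to 0.0854. A call has 1 to 20 rows; each row is the pose to reach, as a shift and turn from the pose commanded when the call began, along the tool's axes at that moment; what a row does not reach only later rows make up. A row lasts 1/10 s, in which the tool goes at most 50 mm and 8.59 degrees, less where a joint would pass 70% of its speed; a pose out of reach is approached as far as the arm can. A call with a gripper value outside its range is refused whole. The fingers move at their own pace and stop on an object; "newtons" is the grip in N (left out, the last holds). Time passes only in rows, so rows that repeat a pose let the fingers close. It gives the time, the measured TCP pose, the force, the opening and the grip force at its end, in the units of the state.
- env.observe(): the state, without advancing time (a new reading comes with each control period).
- viewer.get_image(name): name is "scene" or "top"; returns a dict with "img" (384x512x3 uint8, red, green, blue), "depth" (384x512 float32, m along the optical axis (not along the pixel's ray), 0 where there is no reading), "camera_matrix" (3x3 intrinsics, pixels), "rvec" (rotation vector, rad) and "tvec" (3), from world to camera coordinates, as OpenCV has them. Camera axes: x right, y down, z forward; pixel columns grow to the right and rows downward; lengths in m; the calibration is good to about 2 mm. A picture is of the moment at which its call begins.
- env.close_job(): hands the job in; it is judged then, once.
The state is a dict: "time_s": time; "q": joint angles; "qvel": joint speeds; "joint_efforts": joint torques, N m; "position": TCP position; "tool_rot": TCP orientation; "ft_force": force on the tool from outside, world axes, zero at the start; "wrist_torque": the same for the moment, N m; "grip_width": finger opening in m; "gripper_force": force on a finger pad.
Only numpy, scipy, OpenCV 4.12 (cv2) and the standard library are available. Lean on these libraries where they do the work, as an engineer would, in place of code of your own. Each camera call takes 0.05 s, during which the arm holds its last target. There are 200 camera calls.

## Working session

There is one attempt and no reset: what is moved stays moved. The work goes in short steps, Python scripts to look and compute and a tool call to move; the robot and the scene stay as the last step left them, time stands still between calls to the robot, and variables do not carry over. Pictures are saved under pics/ and viewed, at most 10 in all, crops included, and the job is handed in when it is done.

Besides the shell and the picture viewer there is one more tool, called by a JSON object that holds its "api" and its "payload", one argument or row to a line. drive_tool: Moves the arm, as the interface text tells. Its arguments: {"type":"object","properties":{"series":{"type":"array"},"newtons":{"type":"number"}},"required":["series"]}

```bash
mkdir -p pics; ls; cat > h.py <<'E'
import numpy as np, cv2, pickle
from rig import env, viewer
def grab(n):
    d=viewer.get_image(n); pickle.dump(d,open(f'{n}.pkl','wb')); return d
def load(n): return pickle.load(open(f'{n}.pkl','rb'))
def cloud(d):
    h,w=d['depth'].shape; u,v=np.meshgrid(np.arange(w),np.arange(h)); z=d['depth'].astype(float)
    K=np.array(d['camera_matrix']); R=cv2.Rodrigues(np.array(d['rvec'],float))[0]
    p=np.stack([(u-K[0,2])*z/K[0,0],(v-K[1,2])*z/K[1,1],z],-1)
    P=(p-np.array(d['tvec']).ravel())@R; P[z==0]=np.nan; return P
def ray(d,u,v,zw):
    K=np.array(d['camera_matrix']); R=cv2.Rodrigues(np.array(d['rvec'],float))[0]; t=np.array(d['tvec']).ravel()
    c=-R.T@t; r=R.T@np.linalg.inv(K)@[u,v,1]; return c+r*(zw-c[2])/r[2]
def proj(d,P): return cv2.projectPoints(np.array(P,float).reshape(-1,1,3),np.array(d['rvec'],float),np.array(d['tvec'],float),np.array(d['camera_matrix']),None)[0].reshape(-1,2)
def save(img,f,box=None,s=1):
    if box: u0,v0,u1,v1=box; img=img[v0:v1,u0:u1]
    cv2.imwrite(f'pics/{f}.png',cv2.resize(img[...,::-1],None,fx=s,fy=s,interpolation=cv2.INTER_CUBIC))
E
python3 - <<'E'
from h import *
a=grab('scene');b=grab('top')
save(a['img'],'s0',s=1.5);save(b['img'],'t0',s=1.5)
for d in(a,b):
    R=cv2.Rodrigues(np.array(d['rvec'],float))[0];print(-R.T@np.array(d['tvec']).ravel(),R.tolist(),d['camera_matrix'])
E
```

```text
pics
[0.9466106  0.26642539 0.78495975] [[-0.615354142005367, 0.7881844085614685, 0.010228294943269017], [0.6524956868934632, 0.516613235546279, -0.5544007065686626], [-0.44225406555764546, -0.3344788527829713, -0.8321870213712308]] [[390.38039615   0.         255.73829988]
 [  0.         390.38039615 187.52943903]
 [  0.           0.           1.        ]]
[ 0.45806477 -0.01098911  1.16398012] [[0.021210221006909502, -0.9994423014830621, 0.02579171438812152], [-0.9944102569103602, -0.023758298909374975, -0.10287752030645197], [0.10343291292576903, -0.02346549038850789, -0.9943595945554693]] [[398.00665167   0.         249.0875852 ]
 [  0.         398.00665167 192.64551807]
 [  0.           0.           1.        ]]
```

View pics/s0.png

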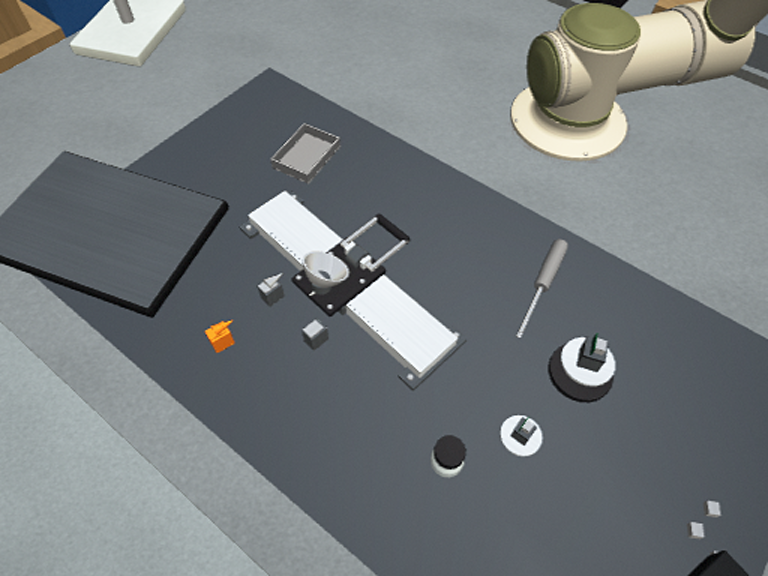

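View pics/t0.png

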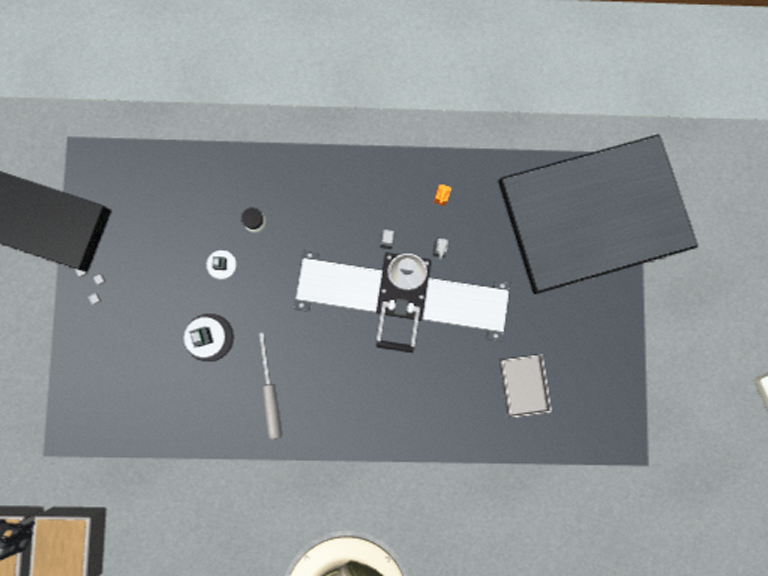

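Candidates: the pointer could be the grey cone block at top (441,247), the orange one (443,194, excluded) or the coneless blank (388,238). The holder could be the large one on the black foot (202,337) or the small one (220,264). I choose the grey cone block and the large holder, and check both in one crop.

```bash
python3 - <<'E'
from h import *
a=load('scene');b=load('top')
A=cv2.resize(a['img'][120:240,150:280],None,fx=4.5,fy=4.5,interpolation=cv2.INTER_CUBIC)[:540,:585]
save(A,'sc');
B=cv2.resize(b['img'][155:240,235:310],None,fx=7,fy=7,interpolation=cv2.INTER_CUBIC);
C=cv2.resize(b['img'][205:245,115:160],None,fx=6,fy=6,interpolation=cv2.INTER_CUBIC)
D=np.zeros((595,800,3),np.uint8);D[:,:525]=B;D[:240,525:795]=C
save(D,'tc')
# holder
P=cloud(b)
for n,(u0,v0,u1,v1),lo,hi in [('holdflange',(118,205,160,245),.034,.06),('holdtop',(118,205,160,245),.085,.12)]:
    Q=P[v0:v1,u0:u1].reshape(-1,3);m=(Q[:,2]>lo)&(Q[:,2]<hi);q=Q[m];print(n,len(q),q.mean(0),q.min(0),q.max(0),(q.min(0)+q.max(0))/2)
    if n=='holdtop':print(cv2.minAreaRect(q[:,:2].astype(np.float32)*1000))
Q=P[150:240,200:345].reshape(-1,3);
q=Q[(Q[:,2]>.01)];print(np.histogram(q[:,2],20))
E
```

```text
holdflange 408 [0.47811818 0.27254059 0.04330448] [0.4430412  0.23872471 0.0371398 ] [0.51306737 0.31240262 0.05909869] [0.47805428 0.27556366 0.04811924]
holdtop 48 [0.4790881  0.27464172 0.0933004 ] [0.46991032 0.25974766 0.08649169] [0.49144033 0.28565679 0.09799839] [0.48067532 0.27270223 0.09224504]
((478.9086608886719, 272.5749816894531), (21.59337615966797, 23.932025909423828), 33.417747497558594)
(array([ 144,   35,   35,  951, 1928,  202,  394,  301,   57,  192,  210,
        142,   89,   72,   35,   33,   22,   17,   14,   14]), array([0.01001348, 0.01476195, 0.01951042, 0.02425889, 0.02900737,
       0.03375584, 0.03850431, 0.04325278, 0.04800125, 0.05274972,
       0.05749819, 0.06224666, 0.06699513, 0.0717436 , 0.07649208,
       0.08124055, 0.08598902, 0.09073749, 0.09548596, 0.10023443,
       0.1049829 ]))
```

View pics/sc.png

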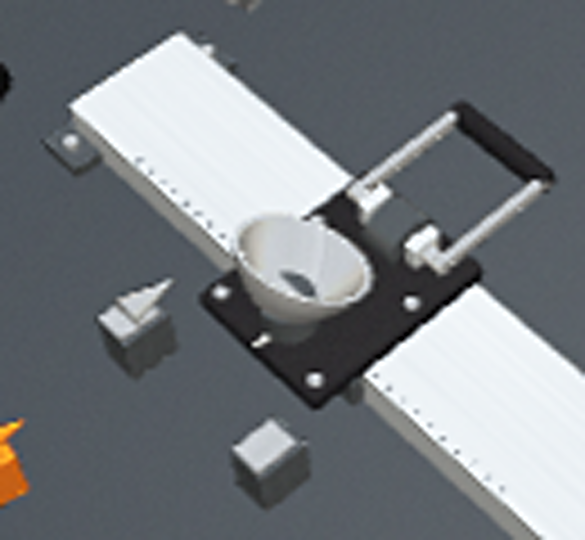

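View pics/tc.png

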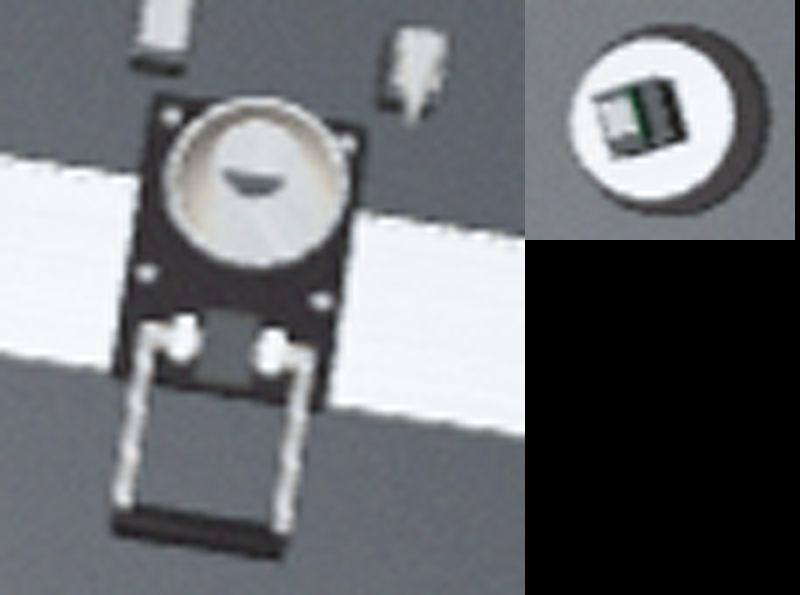

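```bash
python3 - <<'E'
from h import *
a=load('scene');b=load('top');P=cloud(b)
S=lambda x,y:((x+.5)/4.5-.5+150,(y+.5)/4.5-.5+120)
T=lambda x,y:((x+.5)/7-.5+235,(y+.5)/7-.5+155)
def tri(s,t):
    M=[]
    for d in(a,b):M.append(np.array(d['camera_matrix'])@np.c_[cv2.Rodrigues(np.array(d['rvec'],float))[0],np.array(d['tvec']).ravel()])
    X=cv2.triangulatePoints(*M,np.array(s).reshape(2,1),np.array(t).reshape(2,1))[:,0];X=X[:3]/X[3]
    return X,proj(a,X)[0]-s,proj(b,X)[0]-t
tip=tri(S(172,282),T(413,122));print('tip',tip)
hl=tri(S(459,108),T(115,523));hr=tri(S(549,180),T(283,548))
print('bar?',hl,hr)
hc=ray(b,*T(199,533),.057);print('bar centre top@.057',hc, ray(b,*T(115,520),.057),ray(b,*T(285,546),.057))
print('bar scene',ray(a,*S(459,110),.055),ray(a,*S(549,176),.055))
idx=ray(a,*S(254,346),.043);print('idx',idx, ray(a,*S(268,337),.043))
# plate corners
for c in[(157,93),(368,128),(328,410),(112,375)]:print('corner',ray(b,*T(*c),.043))
img=b['img'].astype(int);w=(img.min(2)>215)
m=np.zeros(w.shape,bool);m[165:230,195:342]=w[165:230,195:342]
m&=(P[...,2]>.02)&(P[...,2]<.04)
vs,us=np.nonzero(m);q=P[vs,us];zr=np.median(q[:,2])
q=np.array([ray(b,u,v,zr)[:2] for u,v in zip(us,vs)])
r=cv2.minAreaRect((q*1000).astype(np.float32));print('rail',zr,r)
box=cv2.boxPoints(r);print(box)
E
```

```text
tip (array([ 0.63726863, -0.16355008,  0.04197747]), array([0.09539016, 0.01196043]), array([ 0.06002976, -0.04511056]))
bar? (array([ 0.48590097, -0.06322044,  0.11100724]), array([11.61672944,  0.51439256]), array([ 7.79397114, -5.63400883])) (array([ 0.45154918, -0.09280209,  0.00503799]), array([-10.53019326,  -2.19284814]), array([-8.06292228,  3.82798721]))
bar centre top@.057 [ 0.46806148 -0.07793288  0.057     ] [ 0.47247117 -0.04455315  0.057     ] [ 0.46366609 -0.11212612  0.057     ]
bar scene [ 0.46498346 -0.11282628  0.055     ] [ 0.47087742 -0.04790374  0.055     ]
idx [ 0.64066042 -0.10438236  0.043     ] [ 0.63234459 -0.10246925  0.043     ]
corner [ 0.64627353 -0.05850434  0.043     ]
corner [ 0.63403306 -0.14486167  0.043     ]
corner [ 0.51868302 -0.1299923   0.043     ]
corner [ 0.53082152 -0.042562    0.043     ]
rail 0.030043067777639938 ((567.375, -93.35543823242188), (397.8387451171875, 78.57624053955078), 82.33692932128906)
[[ 501.91235 -285.25937]
 [ 579.78687 -295.7373 ]
 [ 632.83765   98.54849]
 [ 554.96313  109.02643]]
```

```bash
python3 - <<'E'
from h import *
s=env.observe();print(s['time_s'],s['position'],np.round(s['tool_rot'],4).tolist(),s['grip_width'],env.pinch_z,s['q'])
R=np.array(s['tool_rot']);yp=np.array([.1333,.9911,0]);xp=np.array([.9911,-.1333,0])
print('xp,yp in tool',R.T@xp,R.T@yp)
for dy in (xp,-xp):print('turn',np.degrees(np.arctan2(-(R.T@dy)[0],(R.T@dy)[1])))
print('above bar',R.T@(np.array([.468,-.0785,.10])-s['position']))
E
```

```text
0.1 [0.21591837 0.50555235 0.23076719] [[-0.9196, 0.3929, -0.0008], [0.3929, 0.9196, -0.0011], [0.0003, -0.0013, -1.0]] 0.08573201697512843 0.0187 [ 5.45302089e+01  2.18376427e+01  7.43806700e+01  2.26514485e-03
  8.38582632e+01 -1.23338317e+01]
xp,yp in tool [-9.63765101e-01  2.66841707e-01 -6.58308557e-04] [ 0.26684232  0.96376445 -0.00116383]
turn 74.52396196397616
turn -105.47603803602385
above bar [-0.46133481 -0.43786163  0.13118591]
```

{"api": "drive_tool", "payload": {
  "series": [
    [[-0.461,-0.438,0.05],74.5,0.045],
    [[-0.461,-0.438,0.05],74.5,0.045],
    [[-0.461,-0.438,0.05],74.5,0.045],
    [[-0.461,-0.438,0.05],74.5,0.045],
    [[-0.461,-0.438,0.05],74.5,0.045],
    [[-0.461,-0.438,0.05],74.5,0.045],
    [[-0.461,-0.438,0.05],74.5,0.045],
    [[-0.461,-0.438,0.05],74.5,0.045],
    [[-0.461,-0.438,0.05],74.5,0.045],
    [[-0.461,-0.438,0.05],74.5,0.045],
    [[-0.461,-0.438,0.05],74.5,0.045],
    [[-0.461,-0.438,0.05],74.5,0.045],
    [[-0.461,-0.438,0.05],74.5,0.045],
    [[-0.461,-0.438,0.05],74.5,0.045],
    [[-0.461,-0.438,0.131],74.5,0.045],
    [[-0.461,-0.438,0.131],74.5,0.045],
    [[-0.461,-0.438,0.131],74.5,0.045],
    [[-0.461,-0.438,0.131],74.5,0.045]
  ],
  "newtons": 30
}}

```text
time_s: 1.9
position: [0.4681, -0.0778, 0.101]
tool_rot: [[0.132, 0.991, -0.0], [0.991, -0.132, 0.0], [0.0, -0.0, -1.0]]
ft_force: [0.4, 0.2, 1.1]
grip_width: 0.045
gripper_force: 0.0
```

{"api": "drive_tool", "payload": {
  "series": [
    [[0,0,0.035],0,0.045],
    [[0,0,0.07],0,0.045],
    [[0,0,0.07],0,0.045],
    [[0,0,0.07],0,0.045],
    [[0,0,0.07],0,0.0],
    [[0,0,0.07],0,0.0],
    [[0,0,0.07],0,0.0],
    [[0,0,0.07],0,0.0],
    [[0,0,0.07],0,0.0],
    [[0,0,0.07],0,0.0]
  ],
  "newtons": 30
}}

```text
time_s: 2.9
position: [0.4687, -0.0785, 0.0313]
tool_rot: [[0.133, 0.991, 0.002], [0.991, -0.133, -0.001], [-0.001, 0.002, -1.0]]
ft_force: [0.4, 0.4, 6.6]
grip_width: 0.0131
gripper_force: 29.4
```

{"api": "drive_tool", "payload": {
  "series": [
    [[0,0.0004,-0.0075],0,0.0],
    [[0,0.0015,-0.0149],0,0.0],
    [[0,0.0033,-0.0222],0,0.0],
    [[0,0.0059,-0.0292],0,0.0],
    [[0,0.0092,-0.036],0,0.0],
    [[0,0.0131,-0.0423],0,0.0],
    [[0,0.0176,-0.0483],0,0.0],
    [[0,0.0227,-0.0538],0,0.0],
    [[0,0.0284,-0.0587],0,0.0],
    [[0,0.0345,-0.0631],0,0.0],
    [[0,0.041,-0.0668],0,0.0],
    [[0,0.0478,-0.0699],0,0.0],
    [[0,0.0549,-0.0723],0,0.0],
    [[0,0.0623,-0.0739],0,0.0],
    [[0,0.065,-0.0743],0,0.0],
    [[0,0.065,-0.0743],0,0.0]
  ]
}}

```text
time_s: 4.5
position: [0.5307, -0.0866, 0.1056]
tool_rot: [[0.133, 0.991, -0.004], [0.991, -0.133, 0.0], [-0.0, -0.004, -1.0]]
ft_force: [-11.2, 0.5, 8.5]
grip_width: 0.0129
gripper_force: 31.8
```

{"api": "drive_tool", "payload": {
  "series": [
    [[-0.003,-0.001,0],0,0.0],
    [[-0.008,-0.001,0],0,0.0],
    [[-0.014,-0.001,0],0,0.0],
    [[-0.02,-0.001,0],0,0.0],
    [[-0.026,-0.001,0],0,0.0],
    [[-0.032,-0.001,0],0,0.0],
    [[-0.038,-0.001,0],0,0.0],
    [[-0.044,-0.001,0],0,0.0],
    [[-0.05,-0.001,0],0,0.0],
    [[-0.055,-0.001,0],0,0.0],
    [[-0.058,-0.001,0],0,0.0],
    [[-0.059,-0.001,0],0,0.0],
    [[-0.059,-0.001,0],0,0.0],
    [[-0.059,-0.001,0],0,0.0]
  ]
}}

```text
time_s: 5.9
position: [0.5227, -0.144, 0.1056]
tool_rot: [[0.133, 0.991, -0.002], [0.991, -0.133, 0.002], [0.002, -0.002, -1.0]]
ft_force: [-4.5, 5.8, 7.1]
grip_width: 0.0132
gripper_force: 31.6
```

```bash
python3 - <<'E'
from h import *
a=grab('scene');b=grab('top')
print(proj(a,[.637,-.164,.043]),proj(b,[.637,-.164,.043]))
A=cv2.resize(a['img'][160:220,145:225],None,fx=8,fy=8,interpolation=cv2.INTER_CUBIC)
save(A,'s2')
E
```

```text
[[187.80709433 181.86282453]] [[293.83665537 171.99650834]]
```

View pics/s2.png

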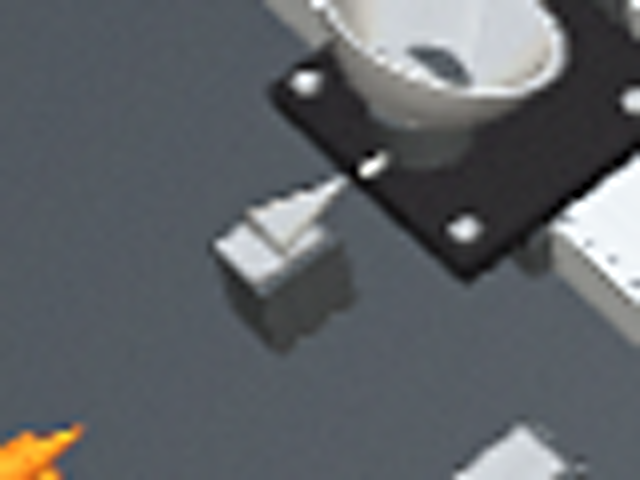

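```bash
python3 - <<'E'
from h import *
a=load('scene');yp=np.array([.1333,.9911,0]);xp=np.array([.9911,-.1333,0])
S=lambda x,y:((x+.5)/8-.5+145,(y+.5)/8-.5+160)
for n,c,z in [('tip',(351,177),.043),('line in',(384,158),.043),('line out',(360,175),.043),('cornL',(270,89),.043),('cornR',(468,277),.043),('scr1',(307,82),.045),('scr2',(463,229),.045),('cone base',(262,228),.043)]:
    X=ray(a,*S(*c),z);print(n,X,'along',1000*X@yp,'across',1000*X@xp)
# white-line blob centroid
g=a['img'][160:220,145:225].min(2);print(g[16:26,40:52])
E
```

```text
tip [ 0.63574412 -0.16320313  0.043     ] along -77.0059309823159 across 651.8409790880467
line in [ 0.62497776 -0.16034255  0.043     ] along -75.60596517754811 across 640.7891165324421
line out [ 0.63362929 -0.16165865  0.043     ] along -75.75710141092884 across 649.5390885146533
cornL [ 0.62763148 -0.20339302  0.043     ] along -117.91954595211321 across 649.1578482216898
cornR [ 0.64024753 -0.11380438  0.043     ] along -27.446523218366707 across 649.7194468688393
scr1 [ 0.61994843 -0.195434    0.045     ] along -111.05551604918655 across 640.482239468669
scr2 [ 0.6299409  -0.12480328  0.045     ] along -39.72140472951264 across 640.9706984019159
cone base [ 0.66427365 -0.17085731  0.043     ] along -80.78899746401962 across 681.1368940091683
[[ 43  42  42  39  46  44  47  50  55  62  68  73]
 [ 29  38  40  44  42  43  45  50  54  60  63  67]
 [ 25  29  41  45  43  42  38  46  51  59  65  64]
 [ 61  26  27  35  42  37  27 147  94  55  63  64]
 [ 87  61  26  29  29 142 255 202  87  50  62  68]
 [ 82  82  57  21  19 225 190  88  38  42  43  49]
 [ 74 133 171  98  13  41  41  39  43  42  42  44]
 [199 240 143  84  60  21  24  35  42  44  45  44]
 [217 134  85  83  88  77  33  20  38  42  43  43]
 [156  97  82  85  86  87  76  37  17  36  43  47]]
```

{"api": "drive_tool", "payload": {
  "series": [
    [[-0.0013,0,0],0,0.0],
    [[-0.0013,0,0],0,0.0],
    [[-0.0013,0,0],0,0.0]
  ]
}}

```text
time_s: 6.3
position: [0.5226, -0.1451, 0.1056]
tool_rot: [[0.133, 0.991, -0.002], [0.991, -0.133, 0.002], [0.002, -0.002, -1.0]]
ft_force: [-5.1, 5.0, 6.5]
grip_width: 0.013
gripper_force: 31.6
```

```bash
python3 - <<'E'
from h import *
a=grab('scene');b=grab('top')
A=cv2.resize(a['img'][172:192,178:203],None,fx=24,fy=24,interpolation=cv2.INTER_CUBIC)
save(A,'s3')
print(a['img'][160:220,145:225].min(2)[16:26,40:52])
print(b['img'].min(2)[164:182,286:302])
E
```

```text
[[ 44  43  44  43  43  44  59  56  55  61  62  64]
 [ 30  41  46  44  44  42  44  51  57  60  62  67]
 [ 24  27  40  43  42  43  36  42  50  60  65  67]
 [ 59  25  30  37  37  31 141 220 124  55  62  67]
 [ 87  61  26  25  86 205 231 133  54  52  60  64]
 [ 82  83  55  21  46 150  91  39  42  42  41  45]
 [ 76 134 170  98  15  29  32  40  44  44  43  43]
 [200 239 142  83  59  25  20  38  45  43  46  42]
 [217 135  87  84  87  75  34  22  36  44  44  43]
 [158  97  83  84  84  87  76  33  25  38  42  44]]
[[ 91  92  88  71  68 134 184 202 198 199 186 140 103  79  91  87]
 [ 91  92  86  71  91 140 187 198 199 198 175 150 122  89  88  88]
 [ 88  88  83  68  95 159 193 196 201 188 176 166  94  87  91  90]
 [ 90  87  83  69  90 116 160 193 198 179 161 150  87  86  90  90]
 [ 91  89  76  65  86 104 138 183 195 159 102 100  80  92  88  91]
 [ 90  87  71  53  67  74  98 165 190 141  90  96  91  89  90  88]
 [ 89  90  74  63 102 121 110 144 150  80  64  79  92  88  88  87]
 [ 90  90  92  96 118 135 126 120 106  75  77  86  89  90  90  89]
 [ 81  87  77 105 135 145 138 135 125 112 101  94  92  92  89  90]
 [ 68  78  74 128 161 153 149 145 140 133 124 118 122 104  90  91]
 [ 72  81 111 156 168 162 160 154 147 146 139 138 170 182 130  78]
 [ 65  82 139 180 177 171 169 164 158 156 153 133 120 152 182 166]
 [ 74 124 171 186 183 177 176 170 169 163 148 117 114 118 130 169]
 [ 87 147 192 190 183 184 181 179 174 175 146 105 131 129 117 131]
 [158 210 197 195 191 190 188 184 181 164 128 122 145 140 132 126]
 [162 206 205 200 196 196 192 188 190 160 108 140 155 154 148 141]
 [203 201 205 203 200 198 193 194 176 137 130 163 170 165 159 153]
 [206 203 203 203 202 202 200 202 170 122 157 178 176 172 167 161]]
```

View pics/s3.png

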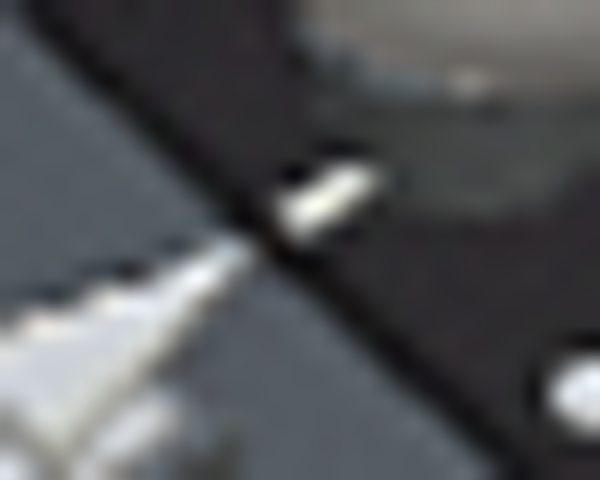

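{"api": "drive_tool", "payload": {
  "series": [
    [[0.001,-0.0017,0.0004],0,0.0],
    [[0.001,-0.009,0.002],0,0.0],
    [[0.001,-0.0162,0.0044],0,0.0],
    [[0.001,-0.023,0.0075],0,0.0],
    [[0.001,-0.0295,0.0112],0,0.0],
    [[0.001,-0.0356,0.0156],0,0.0],
    [[0.001,-0.0413,0.0205],0,0.0],
    [[0.001,-0.0464,0.026],0,0.0],
    [[0.001,-0.0509,0.032],0,0.0],
    [[0.001,-0.0548,0.0383],0,0.0],
    [[0.001,-0.0581,0.0451],0,0.0],
    [[0.001,-0.0607,0.0521],0,0.0],
    [[0.001,-0.0625,0.0594],0,0.0],
    [[0.001,-0.0636,0.0668],0,0.0],
    [[0.001,-0.064,0.0743],0,0.0],
    [[0.001,-0.064,0.077],0,0.0],
    [[0.001,-0.064,0.078],0,0.0],
    [[0.001,-0.064,0.078],0,0.0]
  ]
}}

```text
time_s: 8.2
position: [0.4606, -0.1373, 0.0278]
tool_rot: [[0.133, 0.991, 0.002], [0.991, -0.133, -0.001], [-0.001, 0.002, -1.0]]
ft_force: [2.5, 1.6, 21.8]
grip_width: 0.0129
gripper_force: 35.2
```

```bash
python3 - <<'E'
from h import *
a=grab('scene')
print(a['img'][160:220,145:225].min(2)[16:26,40:52])
E
```

```text
[[ 40  44  43  43  43  42  59  56  57  60  62  64]
 [ 31  42  43  44  41  44  43  51  55  62  65  67]
 [ 25  32  40  44  43  39  33  42  50  57  63  67]
 [ 60  26  23  34  37  34 141 219 125  57  63  67]
 [ 86  60  21  26  87 203 229 133  54  53  59  67]
 [ 82  84  57  23  46 148  92  41  38  41  44  43]
 [ 74 132 170  99  15  29  35  40  41  44  42  43]
 [200 240 143  81  58  21  24  36  42  43  45  44]
 [217 133  87  83  88  74  34  25  36  44  43  45]
 [157  96  83  85  87  86  76  34  21  39  44  44]]
```

{"api": "drive_tool", "payload": {
  "series": [
    [[0,0,-0.003],0,0.045],
    [[0,0,-0.003],0,0.045],
    [[0,0,-0.003],0,0.045],
    [[0,0,-0.045],0,0.045],
    [[0,-0.03,-0.095],0,0.045],
    [[0.05,-0.03,-0.14],0,0.045],
    [[0.1,-0.03,-0.14],0,0.06],
    [[0.15,-0.03,-0.14],0,0.06],
    [[0.2,-0.03,-0.14],0,0.06],
    [[0.25,-0.03,-0.14],0,0.06],
    [[0.25,-0.03,-0.14],0,0.06],
    [[0.25,-0.03,-0.14],0,0.06]
  ]
}}

```text
time_s: 9.45
position: [0.4628, 0.1168, 0.1658]
tool_rot: [[0.129, 0.992, -0.002], [0.992, -0.129, -0.0], [-0.0, -0.002, -1.0]]
ft_force: [0.1, -0.6, -1.2]
grip_width: 0.0601
gripper_force: 0.0
```

```bash
python3 - <<'E'
from h import *
a=grab('scene');b=grab('top')
h,w=a['depth'].shape
A=cv2.resize(b['img'][200:245,110:165],None,fx=10,fy=10,interpolation=cv2.INTER_CUBIC)[:,:400]
A=cv2.resize(b['img'][205:242,115:158],None,fx=9,fy=9,interpolation=cv2.INTER_CUBIC)
B=cv2.resize(a['img'][215:275,355:420],None,fx=6,fy=6,interpolation=cv2.INTER_CUBIC)
C=cv2.resize(b['img'][158:208,265:315],None,fx=5,fy=5,interpolation=cv2.INTER_CUBIC)
E=cv2.resize(a['img'][140:200,175:245],None,fx=5,fy=5,interpolation=cv2.INTER_CUBIC)
D=np.zeros((600,780,3),np.uint8);D[:333,:387]=A;D[:360,390:780]=B;D[333:583,:250]=C;D[300:600,390:740][60:]=E[:240]
save(D,'hold')
# rim fit: points of cup above plate from both clouds
xp=np.array([.9911,-.1333,0]);yp=np.array([.1333,.9911,0])
for d,n in((a,'s'),(b,'t')):
    P=cloud(d).reshape(-1,3);m=(abs(P@yp+.077)<.05)&(P@xp>.56)&(P@xp<.67)&(P[:,2]>.062)&(P[:,2]<.11)
    q=P[m];print(n,m.sum(),'z',q[:,2].max(),'along',(q@yp).min(),(q@yp).max(),'across',(q@xp).min(),(q@xp).max())
E
```

```text
s 474 z 0.10303487983306359 along -0.1107150587853517 -0.04201226041550051 across 0.5603417266351339 0.6456032007714511
t 412 z 0.1051727821286163 along -0.10974510746026772 -0.03975881058550382 across 0.5826423876227439 0.6435661791648051
```

View pics/hold.png

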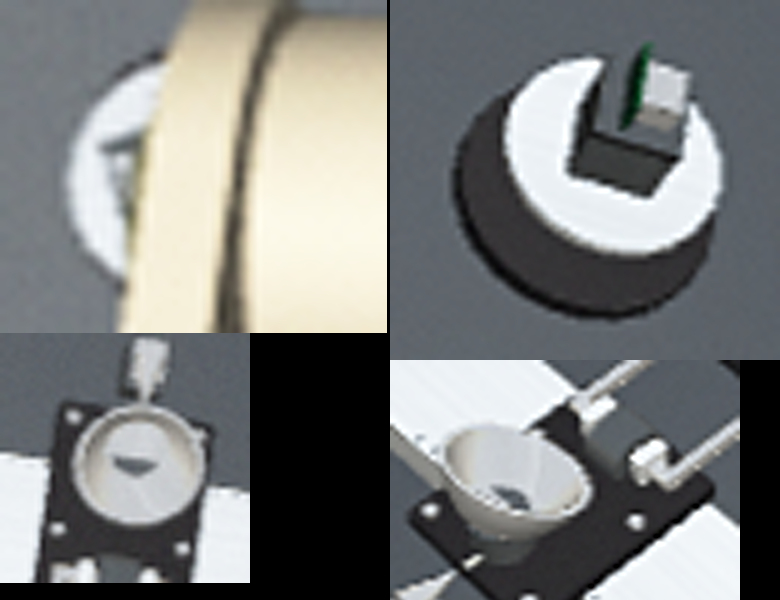

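```bash
python3 - <<'E'
from h import *
a=load('scene')
S=lambda x,y:((x-390+.5)/6-.5+355,(y+.5)/6-.5+215)
def e(p,q,z):
    X,Y=ray(a,*S(*p),z),ray(a,*S(*q),z);v=Y-X;print(X,Y,'len',np.linalg.norm(v),'ang',np.degrees(np.arctan2(v[1],v[0])))
e((592,131),(683,157),.079);e((570,172),(656,198),.043);e((570,172),(605,90),.043)
P=cloud(a)[215:275,355:420].reshape(-1,3)
f=P[(P[:,2]>.038)&(P[:,2]<.047)];c=cv2.minEnclosingCircle((f[:,:2]*1000).astype(np.float32));print(len(f),c)
t=P[(P[:,2]>.074)&(P[:,2]<.1)];print(len(t),t.mean(0),cv2.minAreaRect((t[:,:2]*1000).astype(np.float32)))
R=np.array(env.observe()['tool_rot']);s=env.observe()
print(R.T@(np.array([.478,.274,.135])-s['position']),np.degrees(np.arctan2(R[1,1],R[0,1])),s['q'])
E
```

```text
[0.49903432 0.26466452 0.079     ] [0.48886975 0.29307059 0.079     ] len 0.030169907029316812 ang 109.68878423716782
[0.49534462 0.2659348  0.043     ] [0.48573344 0.2940937  0.043     ] len 0.029753964871067715 ang 108.84577993850013
[0.49534462 0.2659348  0.043     ] [0.45865047 0.26065542 0.043     ] len 0.03707199273205989 ang -171.81273613348634
572 ((480.1046142578125, 274.5469970703125), 37.81725311279297)
232 [0.48393951 0.27357392 0.0843877 ] ((480.5137023925781, 273.6834411621094), (30.36133575439453, 30.51268196105957), 19.950550079345703)
[ 0.16008347 -0.00619296  0.03091261] -7.600577630209984 [-3.56711912e-01  1.82570433e+01  9.17220001e+01 -2.45112576e-02
  7.01232952e+01  7.25218928e+00]
```

{"api": "drive_tool", "payload": {
  "series": [
    [[0.05,-0.005,0],-8,0.06],
    [[0.1,-0.005,0.0],-16,0.06],
    [[0.15,-0.005,0.0],-24,0.06],
    [[0.16,-0.005,0.02],-27,0.06],
    [[0.16,-0.005,0.03],-27,0.06],
    [[0.16,-0.005,0.03],-27,0.06],
    [[0.16,-0.005,0.06],-27,0.06],
    [[0.16,-0.005,0.09],-27,0.06],
    [[0.16,-0.005,0.11],-27,0.06],
    [[0.16,-0.005,0.1155],-27,0.06],
    [[0.16,-0.005,0.1155],-27,0.06],
    [[0.16,-0.005,0.1155],-27,0.06],
    [[0.16,-0.005,0.1155],-27,0.0],
    [[0.16,-0.005,0.1155],-27,0.0],
    [[0.16,-0.005,0.1155],-27,0.0],
    [[0.16,-0.005,0.1155],-27,0.0],
    [[0.16,-0.005,0.1155],-27,0.0]
  ],
  "newtons": 25
}}

```text
time_s: 11.25
position: [0.4801, 0.2741, 0.052]
tool_rot: [[-0.332, 0.943, 0.001], [0.943, 0.332, 0.0], [-0.0, 0.001, -1.0]]
ft_force: [-0.5, -1.8, 5.5]
grip_width: 0.0293
gripper_force: 26.0
```

{"api": "drive_tool", "payload": {
  "series": [
    [[0,0,-0.01],0,0.0],
    [[0,0,-0.03],0,0.0],
    [[0,0,-0.06],0,0.0],
    [[-0.01,-0.001,-0.09],-3,0.0],
    [[-0.03,-0.003,-0.115],-8,0.0],
    [[-0.06,-0.005,-0.12],-13,0.0],
    [[-0.1,-0.008,-0.12],-19,0.0],
    [[-0.14,-0.011,-0.12],-25,0.0],
    [[-0.18,-0.015,-0.12],-31,0.0],
    [[-0.22,-0.018,-0.12],-37,0.0],
    [[-0.26,-0.021,-0.12],-43,0.0],
    [[-0.3,-0.025,-0.12],-48,0.0],
    [[-0.34,-0.028,-0.12],-53,0.0],
    [[-0.38,-0.031,-0.12],-58,0.0],
    [[-0.41,-0.034,-0.12],-61,0.0],
    [[-0.43,-0.035,-0.12],-62.9,0.0],
    [[-0.44,-0.036,-0.12],-62.9,0.0],
    [[-0.4435,-0.0363,-0.11],-62.9,0.0],
    [[-0.4435,-0.0363,-0.1],-62.9,0.0],
    [[-0.4435,-0.0363,-0.1],-62.9,0.0]
  ],
  "newtons": 40
}}

```text
time_s: 13.25
position: [0.5916, -0.1549, 0.1491]
tool_rot: [[-0.991, 0.134, -0.004], [0.134, 0.991, 0.002], [0.004, 0.002, -1.0]]
ft_force: [0.9, -0.5, -1.9]
grip_width: 0.0292
gripper_force: 40.2
```

```bash
python3 - <<'E'
from h import *
a=grab('scene');b=grab('top');s=env.observe();print(s['position'],s['ft_force'],s['grip_width'])
xp=np.array([.9911,-.1333,0]);yp=np.array([.1333,.9911,0])
p=np.array(s['position']);print('tcp across,along',p@xp,p@yp)
A=cv2.resize(a['img'][80:220,150:290],None,fx=4,fy=4,interpolation=cv2.INTER_CUBIC)
save(A,'p1')
P=cloud(a).reshape(-1,3);m=(abs(P@yp+.076)<.05)&(abs(P@xp-p@xp)<.05)&(P[:,2]>.118)&(P[:,2]<.135);q=P[m]
print(len(q),(q@yp).min(),(q@yp).max(),(q@xp).min(),(q@xp).max(),np.median(q[:,2]))
E
```

```text
[ 0.59242307 -0.15532076  0.15081728] [ 1.02153188 -0.43903409 -0.98048419] 0.029260253036359776
tcp across,along 0.6078547599045127 -0.07496840625980207
4 -0.05194031789672147 -0.040908044257431164 0.5952128267039019 0.6334862359940969 0.13446130654463004
```

View pics/p1.png

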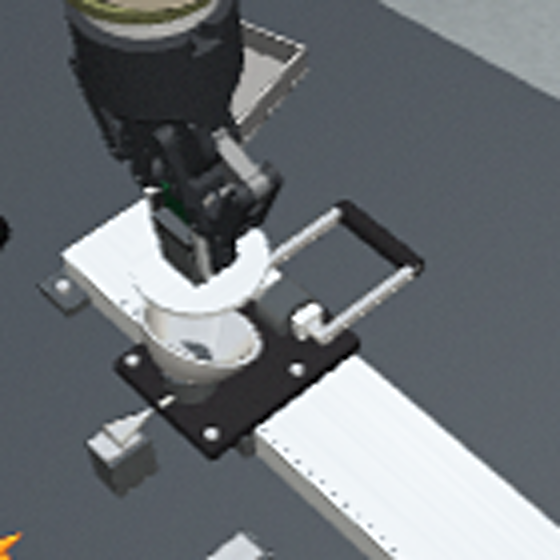

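{"api": "drive_tool", "payload": {
  "series": [
    [[0,-0.001,0.006],0,0.0],
    [[0,-0.001,0.012],0,0.0],
    [[0,-0.001,0.018],0,0.0],
    [[0,-0.001,0.022],0,0.0],
    [[0,-0.001,0.025],0,0.0],
    [[0,-0.001,0.027],0,0.0],
    [[0,-0.001,0.029],0,0.0],
    [[0,-0.001,0.03],0,0.0],
    [[0,-0.001,0.031],0,0.0],
    [[0,-0.001,0.032],0,0.0],
    [[0,-0.001,0.032],0,0.0]
  ],
  "newtons": 25
}}

```text
time_s: 14.45
position: [0.5925, -0.1573, 0.1191]
tool_rot: [[-0.991, 0.135, -0.0], [0.135, 0.991, 0.0], [0.0, 0.0, -1.0]]
ft_force: [0.9, -0.4, -2.1]
grip_width: 0.0295
gripper_force: 40.2
```

{"api": "drive_tool", "payload": {
  "series": [
    [[0,0,0.001],0,0.005],
    [[0,0,0.002],0,0.005],
    [[0,0,0.003],0,0.005],
    [[0,0,0.004],0,0.005],
    [[0,0,0.004],0,0.005]
  ],
  "newtons": 20
}}

```text
time_s: 14.95
position: [0.5926, -0.1574, 0.1157]
tool_rot: [[-0.991, 0.135, 0.001], [0.135, 0.991, -0.0], [-0.001, -0.0, -1.0]]
ft_force: [-3.3, 1.2, 3.9]
grip_width: 0.0292
gripper_force: 41.1
```

{"api": "drive_tool", "payload": {
  "series": [
    [[0.0014,0,0.0016],0,0.028],
    [[0.0027,0,0.0033],0,0.028],
    [[0.004,0,0.005],0,0.028],
    [[0.0052,0,0.0067],0,0.028],
    [[0.0052,0,0.0067],0,0.028]
  ],
  "newtons": 20
}}

```text
time_s: 15.45
position: [0.5884, -0.157, 0.1101]
tool_rot: [[-0.991, 0.135, 0.004], [0.135, 0.991, -0.002], [-0.004, -0.001, -1.0]]
ft_force: [-0.8, 0.0, 8.7]
grip_width: 0.0295
gripper_force: 42.7
```

{"api": "drive_tool", "payload": {
  "series": [
    [[0.0011,0,0.0018],0,0.028],
    [[0.0021,0,0.0037],0,0.028],
    [[0.003,0,0.0056],0,0.028],
    [[0.0039,0,0.0075],0,0.028],
    [[0.0039,0,0.0075],0,0.028]
  ],
  "newtons": 20
}}

```text
time_s: 15.95
position: [0.5843, -0.1565, 0.1024]
tool_rot: [[-0.991, 0.135, 0.003], [0.135, 0.991, -0.001], [-0.004, -0.001, -1.0]]
ft_force: [-2.1, 1.5, 8.6]
grip_width: 0.0294
gripper_force: 44.6
```

```bash
python3 - <<'E'
from h import *
a=grab('scene')
A=cv2.resize(a['img'][110:200,160:260],None,fx=6,fy=6,interpolation=cv2.INTER_CUBIC)
save(A,'p2')
E
```

```text
(no output)
```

View pics/p2.png

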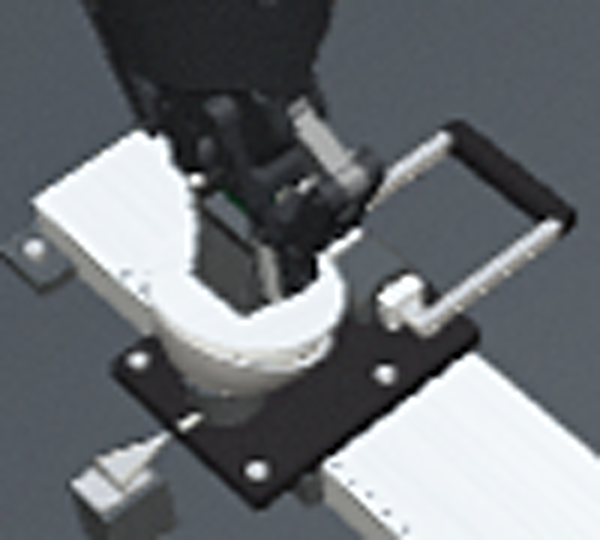

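{"api": "drive_tool", "payload": {
  "series": [
    [[0.0008,0,0.002],0,0.028],
    [[0.0015,0,0.004],0,0.028],
    [[0.0021,0,0.006],0,0.028],
    [[0.0026,0,0.008],0,0.028],
    [[0.0026,0,0.008],0,0.028]
  ],
  "newtons": 20
}}

```text
time_s: 16.5
position: [0.5816, -0.156, 0.0943]
tool_rot: [[-0.991, 0.135, 0.003], [0.135, 0.991, -0.001], [-0.003, -0.001, -1.0]]
ft_force: [-2.7, 0.4, 8.7]
grip_width: 0.0296
gripper_force: 46.6
```

```bash
cat > fl.py <<'E'
from h import *
xp=np.array([.9911,-.1333,0]);yp=np.array([.1333,.9911,0])
def fl(n='scene'):
    a=grab(n);P=cloud(a);w=(a['img'].min(2)>170)
    X=P[...,:]@np.c_[xp,yp,[0,0,1]]
    m=w&(abs(X[...,1]+.076)<.042)&(X[...,0]>.57)&(X[...,0]<.66)&(X[...,2]>.06)&(X[...,2]<.14)
    q=X[m];best=None;rng=np.random.default_rng(0)
    for _ in range(500):
        t=q[rng.choice(len(q),3,False)];nn=np.cross(t[1]-t[0],t[2]-t[0]);l=np.linalg.norm(nn)
        if l<1e-5: continue
        nn/=l*np.sign(nn[2]+1e-9);i=abs((q-t[0])@nn)<.0012
        if nn[2]>.5 and(best is None or i.sum()>best.sum()):best=i
    r=q[best];c=r.mean(0);nn=np.linalg.svd(r-c)[2][2];nn*=np.sign(nn[2])
    seat=np.array([.623,-.076,.0705])
    print(n,len(q),len(r),'n',nn,'tilt',np.degrees(np.arctan2(-nn[0],nn[2])),np.degrees(np.arcsin(nn[1])),'height of flange top plane over seat(24 ideal)',1000*(c-seat)@nn,'extent',r.min(0),r.max(0))
fl('scene');fl('top')
E
python3 fl.py
```

```text
scene 325 234 n [-0.46643727  0.00311092  0.88454881] tilt 27.80342583807534 0.17824305972048465 height of flange top plane over seat(24 ideal) 23.66336828158277 extent [ 0.58076564 -0.11469827  0.07458435] [ 0.64329218 -0.0404769   0.10795311]
top 29 18 n [-0.78675819  0.17226265  0.59273699] tilt 53.00593821725642 9.919400178868331 height of flange top plane over seat(24 ideal) 37.28376208904579 extent [ 0.57743207 -0.0790611   0.07231281] [ 0.59176926 -0.04815677  0.0823504 ]
```

{"api": "drive_tool", "payload": {
  "series": [
    [[0.0003,0,0.001],0,0.028],
    [[0.0004,0,0.002],0,0.028],
    [[0.0004,0,0.0025],0,0.028],
    [[0.0004,0,0.0025],0,0.028]
  ],
  "newtons": 20
}}

```text
time_s: 17.0
position: [0.5812, -0.156, 0.0924]
tool_rot: [[-0.991, 0.135, 0.003], [0.135, 0.991, -0.001], [-0.003, -0.001, -1.0]]
ft_force: [-4.3, 1.8, 13.5]
grip_width: 0.0291
gripper_force: 47.6
```

```bash
python3 fl.py|head -1
```

```text
scene 310 226 n [-0.48659645  0.00859366  0.87358459] tilt 29.11829898787307 0.49238635482819265 height of flange top plane over seat(24 ideal) 22.60180670546304 extent [ 0.58139285 -0.11433172  0.07233996] [ 0.64315808 -0.04072117  0.10779267]
```

{"api": "drive_tool", "payload": {
  "series": [
    [[0,0,-0.001],0,0.034],
    [[0,0,-0.001],0,0.04],
    [[0,0,-0.001],0,0.055],
    [[0,0,-0.001],0,0.06],
    [[0,0,-0.02],0,0.06],
    [[0,0,-0.06],0,0.06],
    [[0.04,0,-0.1],0,0.06],
    [[0.09,0,-0.13],0,0.06],
    [[0.14,0,-0.13],0,0.0],
    [[0.17,0,-0.13],0,0.0],
    [[0.17,0,-0.13],0,0.0]
  ]
}}

```text
time_s: 18.2
position: [0.4082, -0.1314, 0.2208]
tool_rot: [[-0.991, 0.136, -0.001], [0.136, 0.991, 0.0], [0.001, 0.0, -1.0]]
ft_force: [-0.1, -0.7, 0.4]
grip_width: 0.017
gripper_force: 0.0
```

```bash
python3 fl.py; python3 - <<'E'
from h import *
a=load('scene')
A=cv2.resize(a['img'][120:200,160:260],None,fx=7,fy=7,interpolation=cv2.INTER_CUBIC)
save(A,'p3')
E
```

```text
scene 328 236 n [-0.50875801 -0.00224107  0.86090665] tilt 30.581221993163826 -0.12840414869300415 height of flange top plane over seat(24 ideal) 22.713787891713203 extent [ 0.57833903 -0.1136515   0.07029884] [ 0.64337605 -0.0411932   0.10776766]
top 373 167 n [-0.52400312 -0.00521356  0.85170039] tilt 31.60163684143255 -0.2987161039565744 height of flange top plane over seat(24 ideal) 22.77931528679973 extent [ 0.57838561 -0.10985898  0.0694254 ] [ 0.63959129 -0.03986078  0.107603  ]
```

View pics/p3.png

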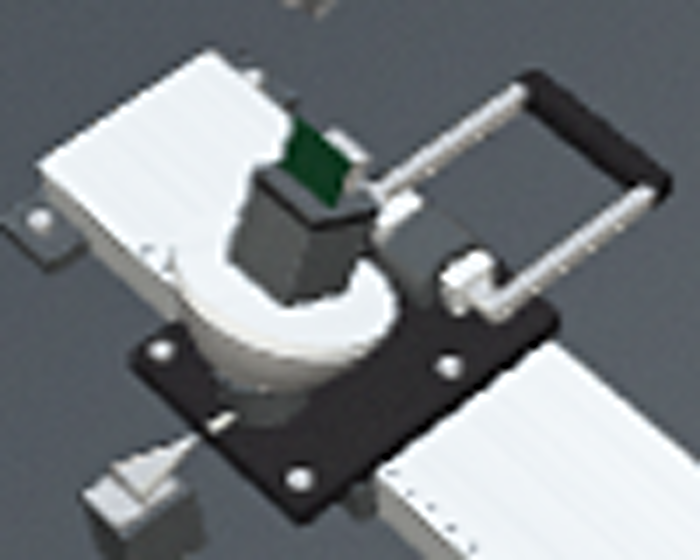

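{"api": "drive_tool", "payload": {
  "series": [
    [[-0.03,0.001,0.03],0,0.0],
    [[-0.0527,0.001,0.07],0,0.0],
    [[-0.0527,0.001,0.11],0,0.0],
    [[-0.0527,0.001,0.14],0,0.0],
    [[-0.0527,0.001,0.155],0,0.0],
    [[-0.0527,0.001,0.159],0,0.0],
    [[-0.0527,0.001,0.162],0,0.0],
    [[-0.0527,0.001,0.164],0,0.0],
    [[-0.0527,0.001,0.165],0,0.0],
    [[-0.0527,0.001,0.166],0,0.0],
    [[-0.0527,0.001,0.166],0,0.0]
  ]
}}

```text
time_s: 19.4
position: [0.4652, -0.1393, 0.0565]
tool_rot: [[-0.991, 0.134, 0.003], [0.134, 0.991, -0.002], [-0.003, -0.001, -1.0]]
ft_force: [-3.0, 2.3, 14.9]
grip_width: 0.0001
gripper_force: 7.4
```

{"api": "drive_tool", "payload": {
  "series": [
    [[0,0,-0.02],0,0.0],
    [[0,0,-0.06],0,0.0],
    [[0.03,0,-0.11],0,0.0],
    [[0.07,0,-0.15],0,0.0],
    [[0.07,0,-0.15],0,0.0],
    [[0.07,0,-0.15],0,0.0]
  ]
}}

```text
time_s: 20.0
position: [0.395, -0.1297, 0.2063]
tool_rot: [[-0.991, 0.135, 0.004], [0.135, 0.991, -0.003], [-0.004, -0.002, -1.0]]
ft_force: [-0.1, -0.7, 0.1]
grip_width: 0.0002
gripper_force: 0.0
```

```bash
python3 fl.py; python3 - <<'E'
from h import *
a=load('scene');print(a['img'][160:220,145:225].min(2)[18:25,40:50]);print(env.close_job())
E
```

```text
scene 330 230 n [-0.49695526  0.00459469  0.867764  ] tilt 29.79911178142417 0.263257230584406 height of flange top plane over seat(24 ideal) 22.8809537873516 extent [ 0.57858274 -0.11407731  0.07088396] [ 0.64297352 -0.04059424  0.10784264]
top 372 171 n [-0.52164984 -0.02883421  0.85267229] tilt 31.45755843930048 -1.652307761475366 height of flange top plane over seat(24 ideal) 22.080122036359207 extent [ 0.57888975 -0.11203969  0.0691014 ] [ 0.63982319 -0.04040666  0.10755483]
[[ 26  30  39  45  43  38  35  44  50  57]
 [ 58  24  28  36  38  30 140 216 124  57]
 [ 87  61  22  22  87 203 229 132  53  52]
 [ 81  81  56  22  44 146  92  42  38  41]
 [ 75 130 170  96   9  29  36  38  43  44]
 [201 237 140  82  60  23  23  35  44  44]
 [216 132  84  81  85  74  34  22  34  44]]
the job is handed in; nothing more can be done
None
```

The job is handed in at about 20 s: carriage clamped with its line on the pointer (to roughly half a millimetre by camera), larger holder let go in the tilted cup with its flange looking flush, and jar, screwdriver and tray not touched; the verdict was not shown.

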